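# Tap the spice mill's taper-shank burr home with the pestle

## Robot

A 6-joint arm with a two-finger parallel gripper is mounted at the origin on the work surface. World frame = base frame: x ahead of the robot, y to its left, z up, the work surface at z = 0. Lengths are in mm, angles in rad, forces in N, time in s.
With the tool pointing down it reaches from about 350 to 875 mm from the base axis. Payload 4.2 kg.
Tool frame: the origin (TCP) lies between the finger pads; the fingertips stand 19 mm ahead of it and the grasp point (between the pads) is the TCP; y points along the fingers, z is the direction in which the jaws open and shut, and the axes are right-handed (so a half turn about y gives the same grasp; the last joint's range is limited). The gripper opens to 85 mm and grips with 20 to 120 N. Pads are 22 mm wide; open, the fingers measure 114 mm over their backs; the gripper's body (76 mm by 85 mm) begins 54 mm behind the grasp point. The pads swing forward as they close: fully open they stand 13 mm farther back than shut.
Start: joints at [1.478, 0.385, 0.008, 0, -1.194, -0.259], TCP at [215.335, 586.711, 250.312] pointing down, gripper open.
Joint ranges: [-3.14, 3.14], [-1.21, 2.06], [-1.07, 1.41], [-3.16, 2.05], [-2.99, -0.16], [-3.1, 3.1]. Speed limits (rad/s): [2.79, 2.79, 3.14, 3.14, 3.14, 3.14].

## Interface

Orientations are given as a unit quaternion [x, y, z, w].
In Python, from bench import arm gives the robot as it stands.
- The arm moves only by the shell command python3 -m inch 'ROWS'. ROWS is JSON, a list of rows, each a list of 7 numbers: the opening, from 0 (shut) to 1 (fully open), then the shift along the tool's x, y, z in cm, then the turn, a rotation vector about the tool's x, y, z in degrees. A call has 1 to 20 rows; each row is the pose to reach, as a shift and turn from the pose commanded when the call began, along the tool's axes at that moment; what a row does not reach only later rows make up. A row lasts 1/12 s, in which the tool goes at most 41.7 mm and 7.16 degrees, less where a joint would pass 70% of its speed; a pose out of reach is approached as far as the arm can. A call with a gripper value outside its range is refused whole. The fingers move at their own pace and stop on an object; the grip force is fixed at half the most. Time passes only in rows, so rows that repeat a pose let the fingers close. It gives the time, the measured TCP pose, the force and the opening at its end, in the units of the state.
- arm.read_state(): the state, without advancing time (a new reading comes with each control period).
- arm.get_image(name): name is "scene" or "top" or "wrist"; returns the picture (480x640x3 uint8, red, green, blue); there is no depth.
- arm.camera_params(name): a dict with "fx", "fy", "cx", "cy" (pixels), "D" ([k1, k2, p1, p2, k3] as OpenCV has them; the pictures are not rectified), "rvec" (rotation vector, rad) and "tvec" (3), from world to camera coordinates, as OpenCV has them. Camera axes: x right, y down, z forward; pixel columns grow to the right and rows downward; lengths in mm; the calibration is good to about 2 mm. A picture is of the moment at which its call begins: read the wrist's pose just before it. camera_params takes no time and is no camera call; for the wrist camera it gives the pose at the moment of the call.
- arm.job_done(): hands the job in, once; it reports no verdict.
Trained networks look in the newest picture that a camera, given by its name, has taken for a name from the list of things; names that differ only in an ending like _2 or _b are one class to them, and where a whole thing is asked for, a point or a joint stands for the part that bears it (a point fixed in the world has none). Each returns a list of dicts, best first, with "conf" (0 to 1); they miss things now and then, are a little off and sometimes report something else, mostly with a low value. They report only what shows in the picture. A call takes as long as a camera call. They do not tell look-alikes from the thing itself.
- arm.masks_of(label, camera): "mask" (480x640 bool, what is visible of it) and "extent" ([left, top, width, height] in pixels, round what is visible of it).
The state is a dict: "clock": time; "joints": joint angles; "joint_vel": joint speeds; "joint_efforts": joint torques, N m; "position": TCP position; "ee_rot": TCP orientation; "contact_force": force on the tool from outside, world axes, zero at the start; "wrist_torque": the same for the moment, N m; "gripper_width": finger opening in mm.
Only numpy, scipy, OpenCV 4.12 (cv2) and the standard library are available. Lean on these libraries where they do the work, as an engineer would, in place of code of your own. Each camera call takes 0.05 s, during which the arm holds its last target.

## Task

Fit the grinding burr to the spice mill: lift it out of the pastry ring, set its tapered shank lightly in the mill's brass sleeve and let go. Then tap the burr straight down with the foot of the wooden pestle, never harder than 25 N, until it sinks no further; lift the pestle clear and prove the lock with one more firm tap of about 15 N, leaned on for half a second. Stand the pestle upright on the counter again and leave everything else alone.

Things in the scene. Friction and masses are not known exactly. Their poses are not given: they have to be found in the camera images.
- socket_mouth (a point): Centre of the mouth of the brass sleeve (fully up) on the axis of the fixed spice mill, 90 mm above the counter. Mill: squat round white housing 120 mm across, green button in front, tapering to a collar 62 mm across, 87 mm high. The sleeve's upright taper bore is 22.7 mm across at the mouth, 16.6 mm at its 22 mm depth.
- sleeve (a joint): How far the brass sleeve has sunk (m): 0 fully up; starts 0 to 2 mm down. The burr in it, pressed with about 6 N beyond its weight, slides it down with nearly constant friction; it does not rise again. It locks when the shank meets a hidden stop that differs each time: solid somewhere between 5.5 and 14 mm, found by feel.
- burr_centre (a point): Centre of the burr, 96 mm tall, about 0.2 kg, upright. Shank's end 48 mm below. Going up from the end: tang 14 mm across, 10 mm long; taper 16 to 26 mm across, from 10 to 46 mm up; toothed flange 60 mm across, 48 to 54 mm up; black knob 26 mm across, 54 to 96 mm up. Grip the knob 25 to 35 mm above this point; the hand that grips it must not drive it down.
- burr_top (a point): Centre of the flat top of the burr's knob, where it is tapped, 96 mm above the shank's end. With the shank lightly set in the sleeve it is 152 mm above the counter, less what the sleeve has sunk (within 2 mm).
- stand_ring: Loose stainless pastry ring, 56 mm outside, 50 mm inside, 55 mm high; origin at the centre of its underside. At the start the burr's flange rests on its rim, shank hanging inside. It may stay where it is; a small shift does no harm.
- pestle_centre (a point): Centre (half-way up) of the wooden pestle, 124 mm tall, 0.22 kg, standing upright on its flat foot (44 mm across, 36 mm high); above it a shaft 24 mm across up to the top. This point is 62 mm above the foot. Grip the shaft 10 to 35 mm above this point. z up along its axis.
- bowl: Bystander: wooden salad bowl, 220 mm across, 80 mm high; origin at the centre of its underside.
- jug: Bystander: white ceramic jug, 112 mm across, 150 mm high, handle to its +y; origin at the centre of its underside.
- spare_ring: Bystander: empty stainless pastry ring, 84 mm across, 45 mm high; origin at the centre of its underside.
Mind the look-alikes: they are no part of the job. What is shaped like the part that bears burr_centre but green is not meant. Leave any blue look-alike of the part that bears socket_mouth alone.

How it is judged:
By the outcome, as a careful person would: the job done as asked, in the order asked, and still so for the second after the job is handed in, with the robot touching nothing.
It also fails if it takes over 72 s, if anything falls off the work surface, if the arm or the gripper's body presses on something with over 40 N, if the wrist force passes 120 N, or if a joint passes its speed limit or range.

## Working session

There is one attempt and no reset: what is moved stays moved. The work goes in short steps, Python scripts to look and compute and a shell command to move; the robot and the scene stay as the last step left them, time stands still between calls to the robot, and variables do not carry over. Pictures are saved under pics/ and viewed, and the job is handed in when it is done.

```bash
mkdir -p pics; ls; python3 - <<'E'
from bench import arm
import cv2
s=arm.read_state()
for k in s: print(k,s[k])
for c in ["scene","top","wrist"]:
    im=arm.get_image(c); cv2.imwrite(f"pics/{c}0.png",im[:,:,::-1]); print(c,arm.camera_params(c))
E
```

```text
pics
clock 0.0
joints [ 1.47755356e+00  3.85578202e-01  6.61076077e-03 -4.99872253e-04
 -1.19399448e+00 -2.58590018e-01]
joint_vel [-5.12922433e-05  1.25116209e-03 -3.06148511e-04  1.46448944e-04
  9.39002039e-04 -1.69779285e-03]
joint_efforts [-2.67365440e-04 -3.92283010e+01  1.88397700e+01  4.18614015e+00
 -4.65971432e-03 -2.65374815e-06]
position [215.18550237 586.20605284 249.20244476]
ee_rot [-0.12371473 -0.69540526  0.69695846  0.12391568]
contact_force [-1.13551185  0.01249279 -0.70730336]
wrist_torque [ 0.01165335  0.02921708 -0.01101553]
gripper_width 85.12979626021101
scene {'fx': 530.3449720652867, 'fy': 530.3449720652867, 'cx': 311.2312098191683, 'cy': 241.0647756640282, 'D': array([-0.06358198,  0.        ,  0.        ,  0.        ,  0.        ]), 'rvec': array([ 1.51392221,  1.99410174, -0.8644561 ]), 'tvec': array([ 184.58229099, -308.93952316, 1499.63666377])}
top {'fx': 480.9044417861509, 'fy': 480.9044417861509, 'cx': 327.0980127105026, 'cy': 231.99895118412223, 'D': array([-0.08659372,  0.        ,  0.        ,  0.        ,  0.        ]), 'rvec': array([ 2.14217423, -2.10332494,  0.2262792 ]), 'tvec': array([-40.84171854, 590.52486557, 764.87362412])}
wrist {'fx': 406.3004701476232, 'fy': 406.3004701476232, 'cx': 316.8487298266201, 'cy': 239.29455469786953, 'D': array([0.0117342, 0.       , 0.       , 0.       , 0.       ]), 'rvec': array([-1.70246182,  2.43704955,  0.32202539]), 'tvec': array([624.01146952, -32.83314476, 376.98470305])}
```

View pics/scene0.png

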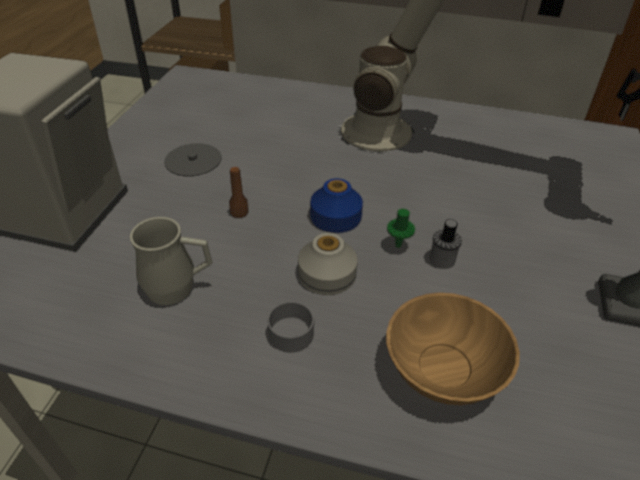

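View pics/top0.png

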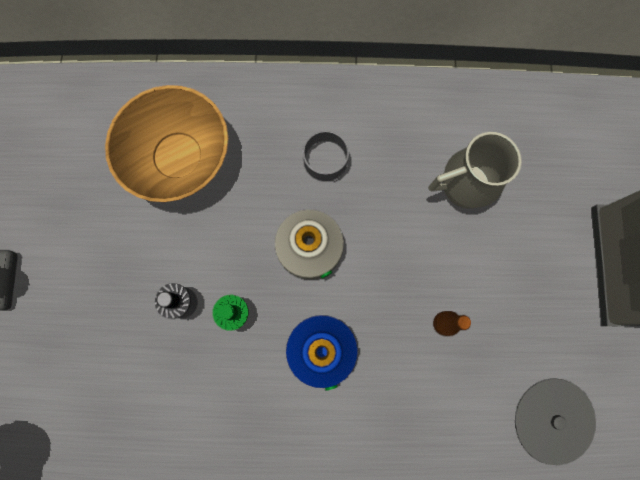

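View pics/wrist0.png

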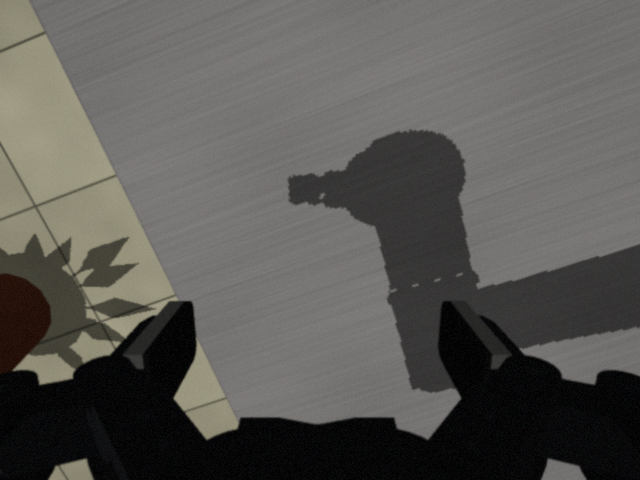

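The burr candidates are the black-knobbed one at top (165,299) and the green one at (230,312). The mill candidates are white (309,240) and blue (321,352). There is one pestle at about (455,323). I choose the black burr and the white mill, and check both in close crops.

```bash
cat > h.py <<'E'
import numpy as np, cv2
from bench import arm
from scipy.spatial.transform import Rotation as R
def cam(c):
    p=arm.camera_params(c); K=np.array([[p['fx'],0,p['cx']],[0,p['fy'],p['cy']],[0,0,1]]); return K,np.array(p['D']),np.array(p['rvec']),np.array(p['tvec'])
def ray(P,uv):
    K,D,r,t=P; Rm=cv2.Rodrigues(r)[0]
    n=cv2.undistortPoints(np.array(uv,float).reshape(-1,1,2),K,D).reshape(-1,2)
    d=np.c_[n,np.ones(len(n))]@Rm; return -Rm.T@t,d
def onz(P,uv,z):
    o,d=ray(P,uv); return o+d*((z-o[2])/d[:,2])[:,None]
def proj(P,X):
    K,D,r,t=P; return cv2.projectPoints(np.array(X,float).reshape(-1,3),r,t,K,D)[0].reshape(-1,2)
def circ(c,rad,n=48):
    a=np.linspace(0,2*np.pi,n); return np.c_[c[0]+rad*np.cos(a),c[1]+rad*np.sin(a),np.full(n,c[2])]
def crop(im,x,y,w,h,s,f,draw=None):
    c=cv2.resize(im[y:y+h,x:x+w,::-1].copy(),None,fx=s,fy=s,interpolation=cv2.INTER_CUBIC)
    for pts,col in (draw or []):
        q=((np.array(pts)-[x,y]+.5)*s-.5); cv2.polylines(c,[np.round(q*8).astype(np.int32)],False,col,1,cv2.LINE_AA,3)
    cv2.imwrite(f,c); return c
E
python3 - <<'E'
from h import *
T=cv2.imread('pics/top0.png')[:,:,::-1]
a=crop(T,140,260,120,90,3,'pics/a.png');b=crop(T,260,195,120,90,3,'pics/b.png');c=crop(T,410,280,120,90,3,'pics/c.png')
S=cv2.imread('pics/scene0.png')[:,:,::-1]
d=crop(S,380,195,100,80,3,'pics/d.png');e=crop(S,280,215,100,80,3,'pics/e.png');f=crop(S,200,150,100,80,3,'pics/f.png')
o=np.zeros((510,1080,3),np.uint8)
o[:270,:360]=a;o[:270,360:720]=b;o[:270,720:]=c;o[270:,:300]=d;o[270:,360:660]=e;o[270:,720:1020]=f
cv2.imwrite('pics/crops1.png',cv2.resize(o,(800,378)))
for l in ['burr_centre','socket_mouth','sleeve','pestle_centre','stand_ring']:
  for c in ['top','scene']:
    print(l,c,[(round(m['conf'],2),m['extent']) for m in arm.masks_of(l,c)])
PT=cam('top');PS=cam('scene')
print(onz(PT,[[165,299]],103),onz(PT,[[309,240]],90),onz(PT,[[464,322.5]],124),onz(PT,[[446,323]],20))
E
```

```text
burr_centre top [(0.69, [155.3, 281.5, 36.5, 34.4]), (0.59, [212.1, 295.0, 37.7, 37.2])]
burr_centre scene [(0.98, [428.1, 220.1, 32.3, 32.3]), (0.98, [384.6, 209.4, 27.2, 39.9]), (0.65, [129.2, 218.2, 84.7, 82.8]), (0.58, [318.1, 234.2, 22.2, 19.4])]
socket_mouth top [(0.86, [285.2, 312.8, 73.1, 79.9]), (0.7, [276.7, 208.9, 67.1, 68.8])]
socket_mouth scene [(0.59, [310.0, 180.3, 51.0, 51.4]), (0.56, [296.8, 233.0, 61.2, 62.0]), (0.38, [428.8, 246.7, 29.6, 24.5])]
sleeve top [(0.62, [296.3, 224.2, 28.1, 24.4]), (0.56, [308.1, 338.9, 28.1, 29.7])]
sleeve scene [(0.59, [316.1, 236.2, 25.4, 17.6]), (0.54, [328.8, 180.3, 17.6, 10.3])]
pestle_centre top [(0.84, [436.6, 314.8, 33.9, 21.2])]
pestle_centre scene [(0.63, [226.9, 164.2, 22.7, 52.7])]
stand_ring top []
stand_ring scene [(0.88, [427.9, 247.1, 29.5, 22.7]), (0.18, [130.9, 217.3, 82.6, 89.6])]
[[468.81336807 225.82705912 103.        ]] [[ 5.70971086e+02 -1.71171598e-01  9.00000000e+01]] [[ 440.09986414 -242.5140991   124.        ]] [[ 440.63059975 -241.48741982   20.        ]]
```

View pics/crops1.png

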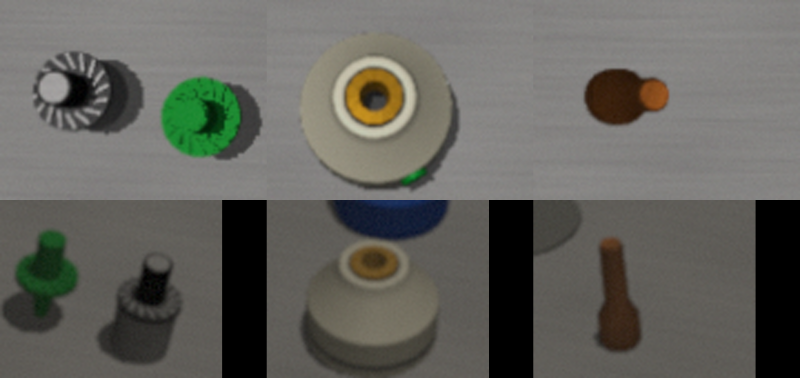

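```bash
cat > ov.py <<'E'
from h import *
import sys
B=[468.8,225.8];M=[571,-.2];Pp=[440.3,-242]
if len(sys.argv)>1: B,M,Pp=eval(sys.argv[1])
T=cv2.imread('pics/top0.png')[:,:,::-1];S=cv2.imread('pics/scene0.png')[:,:,::-1]
PT=cam('top');PS=cam('scene')
G=(0,255,0);Y=(0,255,255);Rr=(0,0,255)
shapes=[[(B,103,13),(B,61,30),(B,0,28)],[(M,87,31),(M,90,11.35),(M,0,60)],[(Pp,124,12),(Pp,0,22),(Pp,36,22)]]
def dr(P,i): return [(proj(P,circ([*c,z],r)),col) for (c,z,r),col in zip(shapes[i],[Rr,Y,G])]
row1=[crop(T,x,y,60,60,4,'pics/x.png',dr(PT,i)) for i,(x,y) in enumerate([(145,270),(270,202)][:1])]
b=crop(T,268,200,80,80,3,'pics/x.png',dr(PT,1)); c=crop(T,420,290,60,60,4,'pics/x.png',dr(PT,2))
d=crop(S,415,210,60,60,4,'pics/x.png',dr(PS,0)); e=crop(S,288,222,80,80,3,'pics/x.png',dr(PS,1)); f=crop(S,210,160,60,60,4,'pics/x.png',dr(PS,2))
o=np.vstack([np.hstack([row1[0],b,c]),np.hstack([d,e,f])]); cv2.imwrite('pics/'+(sys.argv[2] if len(sys.argv)>2 else 'ov1.png'),o)
E
python3 ov.py
```

```text
(no output)
```

View pics/ov1.png

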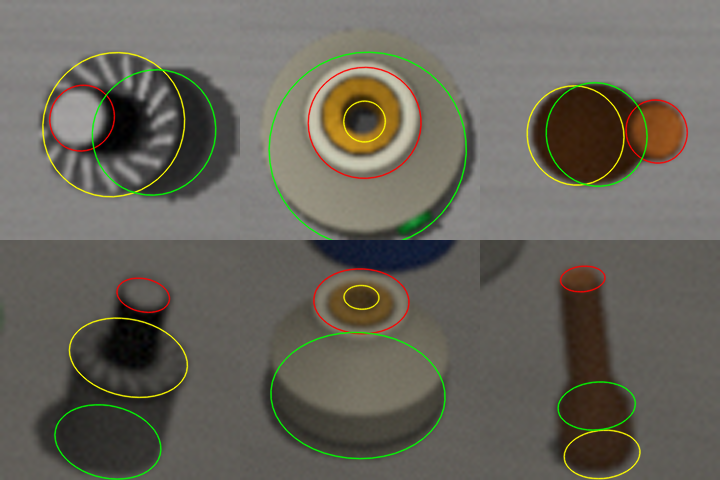

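```bash
cat >> h.py <<'E'
def delta(goal,yaw=None,s=None):
    """tool-axis shift (cm) to the world goal; turn (deg) about the tool axes to point down with jaw axis (tool z) at yaw"""
    s=s or arm.read_state(); Q=R.from_quat(s['ee_rot']); d=Q.inv().apply(np.array(goal)-s['position'])/10
    out=None
    if yaw is not None:
        best=None
        for k in (0,180):
            a=np.radians(yaw+k); z=np.array([np.cos(a),np.sin(a),0]); y=np.array([0,0,-1.]); x=np.cross(y,z)
            rv=(Q.inv()*R.from_matrix(np.c_[x,y,z])).as_rotvec(degrees=True)
            if best is None or np.linalg.norm(rv)<np.linalg.norm(best): best=rv
        out=best.round(2)
    return d.round(3),out
E
python3 - <<'E'
from h import *
s=arm.read_state();print(R.from_quat(s['ee_rot']).as_matrix().round(3),s['clock'])
print(delta([468.8,226,250],0),delta([468.8,226,250],90))
p=cam('wrist');o,d=ray(p,[[320,240]]);print(o,d/np.linalg.norm(d))
E
```

```text
[[-0.939 -0.    -0.345]
 [ 0.345  0.    -0.939]
 [ 0.    -1.    -0.   ]] 0.65
(array([-3.6224e+01,  3.3000e-02,  2.5127e+01]), array([ 0.  , 69.84,  0.  ])) (array([-3.6224e+01,  3.3000e-02,  2.5127e+01]), array([  0.  , -20.16,   0.  ]))
[277.23621385 563.58316147 372.75886094] [[-0.24865721  0.08351759 -0.96498415]]
```

```bash
python3 -m inch '[[1,-36.2,0.8,25.1,0,69.84,0],[1,-36.2,0.8,25.1,0,69.84,0],[1,-36.2,0.8,25.1,0,69.84,0],[1,-36.2,0.8,25.1,0,69.84,0],[1,-36.2,0.8,25.1,0,69.84,0],[1,-36.2,0.8,25.1,0,69.84,0],[1,-36.2,0.8,25.1,0,69.84,0],[1,-36.2,0.8,25.1,0,69.84,0],[1,-36.2,0.8,25.1,0,69.84,0],[1,-36.2,0.8,25.1,0,69.84,0],[1,-36.2,0.8,25.1,0,69.84,0],[1,-36.2,0.8,25.1,0,69.84,0],[1,-36.2,0.8,25.1,0,69.84,0],[1,-36.2,0.8,25.1,0,69.84,0],[1,-36.2,0.8,25.1,0,69.84,0]]'
cat > wv.py <<'E'
from h import *
import sys
# args: list of (c,z,r), name
sh=eval(sys.argv[1]); P=cam('wrist'); im=arm.get_image('wrist'); np.savez('pics/'+sys.argv[2]+'.npz',im=im,P=np.array(P,dtype=object))
cols=[(0,0,255),(0,255,255),(0,255,0),(255,0,255)]
crop(im,0,0,640,480,1,'pics/'+sys.argv[2]+'.png',[(proj(P,circ([*c,z],r)),k) for (c,z,r),k in zip(sh,cols)])
s=arm.read_state();print(s['position'],R.from_quat(s['ee_rot']).as_matrix().round(3).tolist(),s['contact_force'],s['clock'],s['joints'].round(2))
E
python3 wv.py '[((469,226),103,13),((469,226),61,30),((469,226),55,28)]' w1
```

```text
clock: 1.9
position: [468.3, 227.1, 242.4]
ee_rot: [0.5, 0.5, -0.5, -0.5]
contact_force: [-0.7, 0.5, 0.2]
gripper_width: 85.4
[468.20112348 227.248826   242.41718557] [[-0.002, 0.0, -1.0], [1.0, 0.0, -0.002], [0.0, -1.0, -0.0]] [ 1.02503024  0.14903574 -0.8697379 ] 1.95 [ 0.76  0.21 -0.26 -0.   -1.1  -0.76]
```

View pics/w1.png

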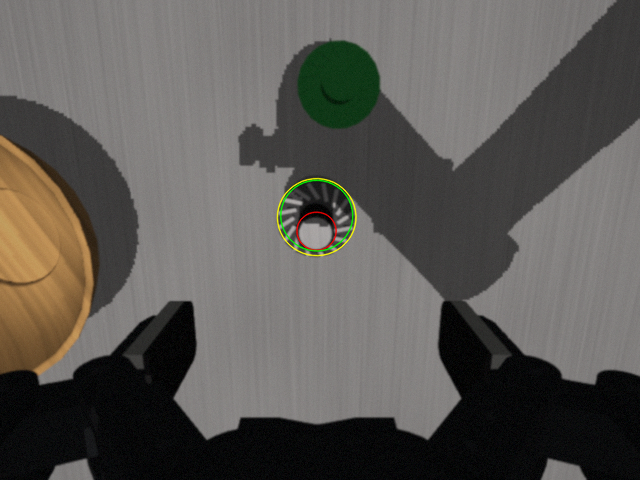

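```bash
python3 -m inch '[[1,0,4,-0.08,0,0,0],[1,0,8,-0.08,0,0,0],[1,0,12,-0.08,0,0,0],[1,0,14,-0.08,0,0,0],[1,0,15.4,-0.08,0,0,0],[1,0,15.5,-0.08,0,0,0],[1,0,15.5,-0.08,0,0,0]]'
python3 wv.py '[((469,227),103,13)]' w2
```

```text
clock: 2.53
position: [469.0, 227.1, 86.9]
ee_rot: [-0.5, -0.5, 0.501, 0.499]
contact_force: [1.2, 0.4, 0.4]
gripper_width: 85.6
[469.7006202  227.39503314  87.90604056] [[-0.002, 0.001, -1.0], [1.0, 0.0, -0.002], [0.0, -1.0, -0.001]] [-0.35277204  0.88941877  0.71986643] 2.5833 [ 0.76  0.39 -0.45  0.   -0.72 -0.76]
```

View pics/w2.png

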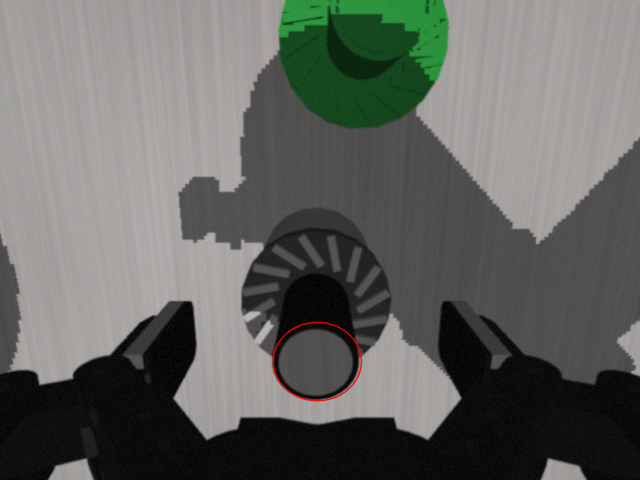

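The knob, at about (316,361), is centred between the pads, and its outline matches the prediction. Closing the gripper now.

```bash
python3 -m inch '[[0,0,0,0,0,0,0],[0,0,0,0,0,0,0],[0,0,0,0,0,0,0],[0,0,0,0,0,0,0],[0,0,0,0,0,0,0],[0,0,0,0,0,0,0],[0,0,0,0,0,0,0],[0,0,0,0,0,0,0]]'; python3 -m inch '[[0,0,0,0,0,0,0],[0,0,0,0,0,0,0],[0,0,0,0,0,0,0]]'
```

```text
clock: 3.25
position: [469.7, 226.5, 88.1]
ee_rot: [0.5, 0.5, -0.5, -0.5]
contact_force: [-1.8, -0.2, 5.6]
gripper_width: 24.4
clock: 3.5
position: [469.8, 226.5, 88.1]
ee_rot: [0.5, 0.5, -0.5, -0.5]
contact_force: [-2.6, 0.3, 5.0]
gripper_width: 24.7
```

```bash
python3 -m inch '[[0,0,-1,0,0,0,0],[0,0,-3,0,0,0,0],[0,0,-5,0,0,0,0],[0,0,-7,0,0,0,0],[0,0,-10,0,0,0,0],[0,0,-13,0,0,0,0],[0,0,-16,0,0,0,0],[0,0,-16,0,0,0,0],[0,0,-16,0,0,0,0]]'; python3 wv.py '[]' w3; python3 - <<'E'
from h import *
t=arm.get_image('top');crop(t,0,0,640,480,1,'pics/top1.png')
print(delta([572,0,248]))
E
```

```text
clock: 4.25
position: [469.7, 226.7, 249.0]
ee_rot: [0.5, 0.501, -0.499, -0.5]
contact_force: [0.0, 0.8, -3.6]
gripper_width: 24.5
[468.77922383 226.04873393 247.06555116] [[0.001, -0.001, -1.0], [1.0, 0.001, 0.001], [0.001, -1.0, 0.001]] [-0.26759033 -0.53299427 -2.60040957] 4.3 [ 0.76  0.21 -0.25 -0.   -1.11 -0.76]
(array([-22.566,  -0.198, -10.366]), None)
```

View pics/w3.png

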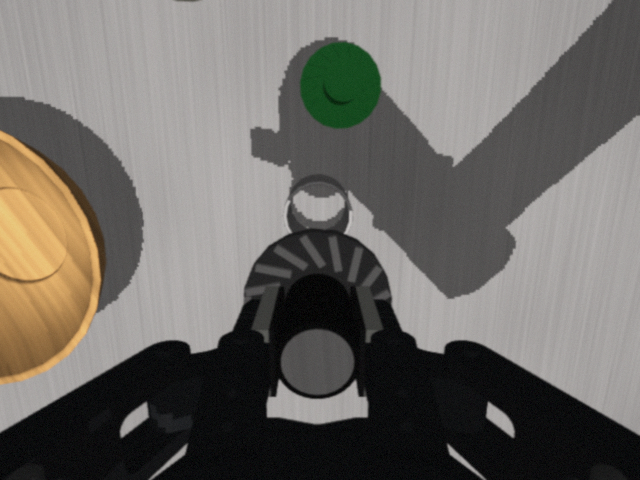

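View pics/top1.png

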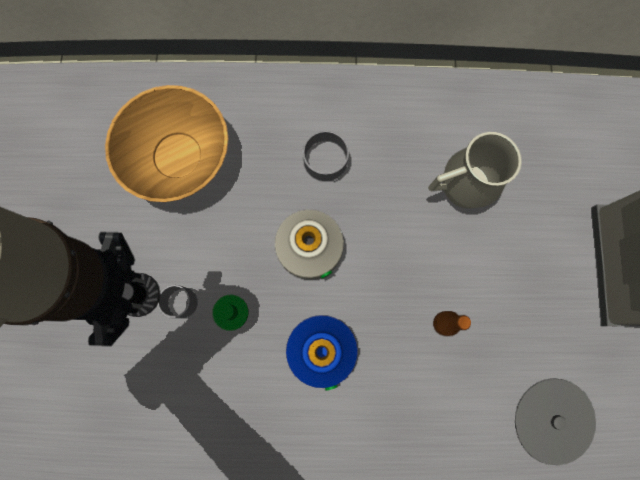

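```bash
python3 -m inch '[[0,-3.1,0,-2.1,0,0,0],[0,-6.2,0,-4.2,0,0,0],[0,-9.4,0,-6.2,0,0,0],[0,-12.5,0,-8.3,0,0,0],[0,-15.6,0,-10.3,0,0,0],[0,-15.6,0,-10.3,0,0,0],[0,-15.6,0,-10.3,0,0,0],[0,-15.6,0,-10.3,0,0,0]]'; python3 wv.py '[((572.5,0),90,11.35),((572.5,0),87,31),((572.5,0),0,60)]' w4
```

```text
clock: 5.02
position: [571.6, 69.9, 245.3]
ee_rot: [-0.499, -0.498, 0.501, 0.501]
contact_force: [0.7, -0.0, -2.3]
gripper_width: 24.5
[571.6291485   70.5465561  245.81745431] [[-0.0, -0.003, -1.0], [1.0, -0.001, -0.0], [-0.001, -1.0, 0.003]] [-1.23933612  0.23584219 -2.30778835] 5.0667 [ 0.4   0.31 -0.12 -0.   -1.15 -0.4 ]
```

View pics/w4.png

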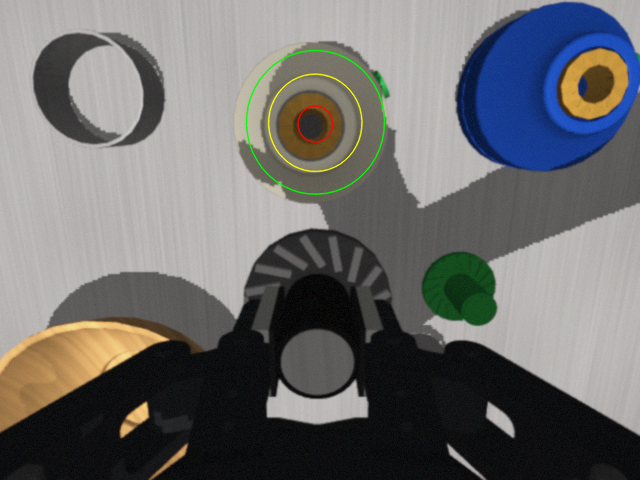

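```bash
python3 - <<'E'
from h import *
z=np.load('pics/w4.npz',allow_pickle=True);im=z['im'];P=tuple(np.array(a,float) for a in z['P'])
crop(im,225,30,180,180,4,'pics/m.png',[(proj(P,circ([x,y,zz],r)),k) for (x,y,zz,r),k in zip([(575,0,90,11.35),(575,0,87,31),(575,0,0,60)],[(0,0,255),(0,255,255),(0,255,0)])])
hs=cv2.cvtColor(im,cv2.COLOR_RGB2HSV)
m=((hs[...,0]>8)&(hs[...,0]<28)&(hs[...,1]>110)).astype(np.uint8);m[:,:250]=0;m[:,400:]=0;m[180:]=0
n,l,s,c=cv2.connectedComponentsWithStats(m);i=1+s[1:,4].argmax();print(s[i])
cn=max(cv2.findContours((l==i).astype(np.uint8),0,cv2.CHAIN_APPROX_NONE)[0],key=len);e=cv2.fitEllipse(cv2.convexHull(cn));print(e)
for zz in(88,90):print(onz(P,[e[0]],zz))
# top image
T=cv2.imread('pics/top0.png')[:,:,::-1];hs=cv2.cvtColor(T,cv2.COLOR_RGB2HSV)
m=((hs[...,0]>8)&(hs[...,0]<28)&(hs[...,1]>150)).astype(np.uint8);q=np.zeros_like(m);q[210:270,280:340]=m[210:270,280:340]
cn=max(cv2.findContours(q,0,cv2.CHAIN_APPROX_NONE)[0],key=len);e=cv2.fitEllipse(cv2.convexHull(cn));print(e,onz(cam('top'),[e[0]],89))
# knob in hand
s=arm.read_state();g=cv2.cvtColor(im,cv2.COLOR_RGB2GRAY)
E
```

```text
[ 279   93   63   66 2800]
((309.9119567871094, 125.52911376953125), (63.15012741088867, 65.62374877929688), 176.94216918945312)
[[575.74610807   1.10526854  88.        ]]
[[575.71898404   1.12312435  90.        ]]
((307.9797668457031, 238.08706665039062), (24.98849868774414, 25.306076049804688), 70.77046966552734) [[574.32100444   1.61005283  89.        ]]
```

View pics/m.png

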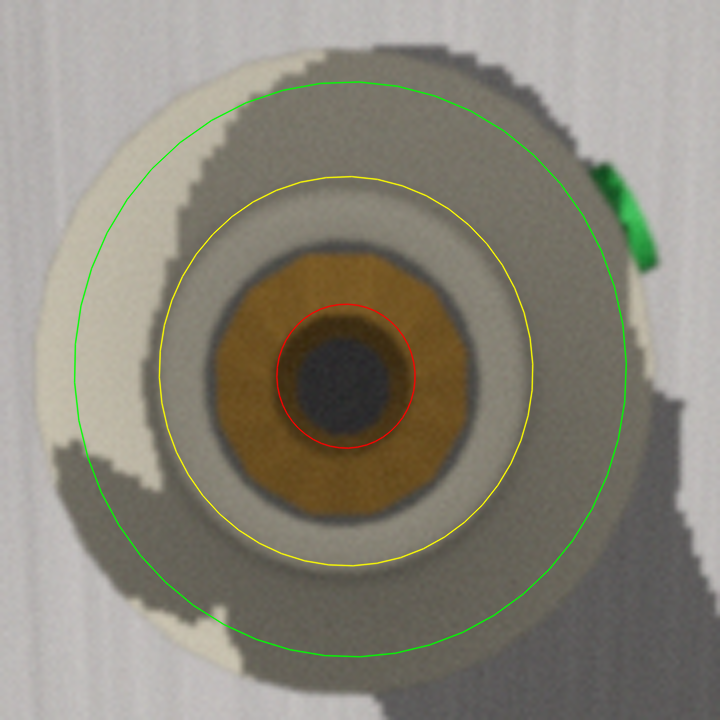

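```bash
python3 -m inch '[[0,-3.5,0,-0.2,0,0,0],[0,-6.9,0,-0.37,0,0,0],[0,-6.9,3,-0.37,0,0,0],[0,-6.9,5.5,-0.37,0,0,0],[0,-6.9,6.6,-0.37,0,0,0],[0,-6.9,6.6,-0.37,0,0,0],[0,-6.9,6.6,-0.37,0,0,0]]'; python3 - <<'E'
from h import *
s=arm.read_state();print(s['position'],s['contact_force'],s['wrist_torque'])
crop(arm.get_image('scene'),260,160,160,120,5,'pics/s2.png')
s=arm.read_state();print(s['position'],s['contact_force'],s['wrist_torque'])
E
```

```text
clock: 5.65
position: [576.3, 2.2, 181.5]
ee_rot: [-0.5, -0.5, 0.501, 0.499]
contact_force: [0.8, -0.2, -1.1]
gripper_width: 24.1
[576.31832038   2.24316298 181.49947493] [ 0.79064416 -0.19616348 -1.13373131] [ 0.01344608 -0.03487273 -0.00833439]
[577.04828192   2.30890822 182.55536936] [-0.30627142  0.40755167 -1.31134777] [ 0.00612738 -0.03270895 -0.01177986]
```

View pics/s2.png

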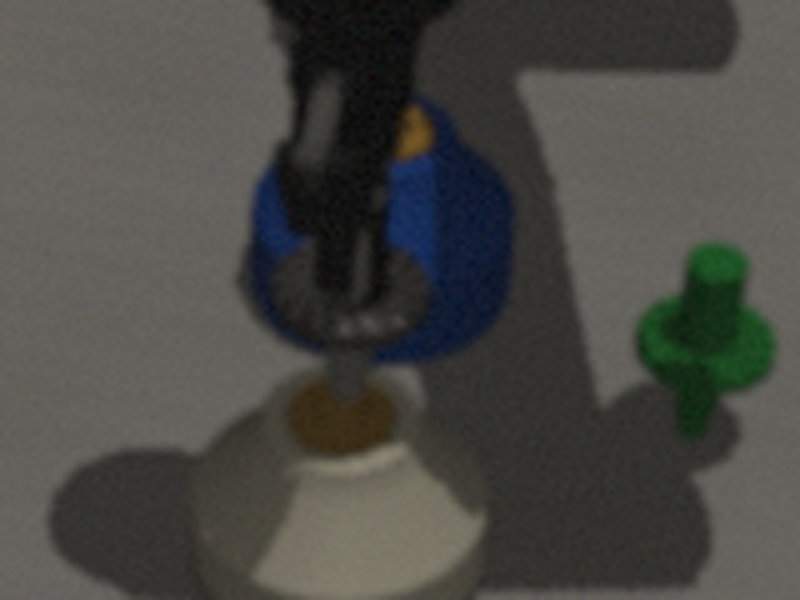

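```bash
python3 -m inch '[[0,-0.1,0,0.1,0,0,0],[0,-0.1,1,0.1,0,0,0],[0,-0.1,2,0.1,0,0,0],[0,-0.1,3,0.1,0,0,0],[0,-0.1,3.8,0.1,0,0,0],[0,-0.1,3.8,0.1,0,0,0],[0,-0.1,3.8,0.1,0,0,0]]'; python3 - <<'E'
from h import *
s=arm.read_state();print(s['position'],s['contact_force'],s['wrist_torque'])
crop(arm.get_image('scene'),260,160,160,120,5,'pics/s3.png')
s=arm.read_state();print(s['position'],s['contact_force'],s['wrist_torque'])
E
```

```text
clock: 6.28
position: [574.9, 0.2, 142.5]
ee_rot: [-0.5, -0.499, 0.501, 0.5]
contact_force: [-0.8, 0.3, -1.4]
gripper_width: 24.5
[5.74930406e+02 2.08470044e-01 1.42464762e+02] [-0.82750724  0.28734874 -1.3969965 ] [-0.03990032 -0.01297467 -0.00689494]
[5.74990320e+02 2.35240776e-01 1.42923063e+02] [-0.88099213 -0.47742596 -2.07314968] [ 0.04628162 -0.01475879  0.05797075]
```

View pics/s3.png

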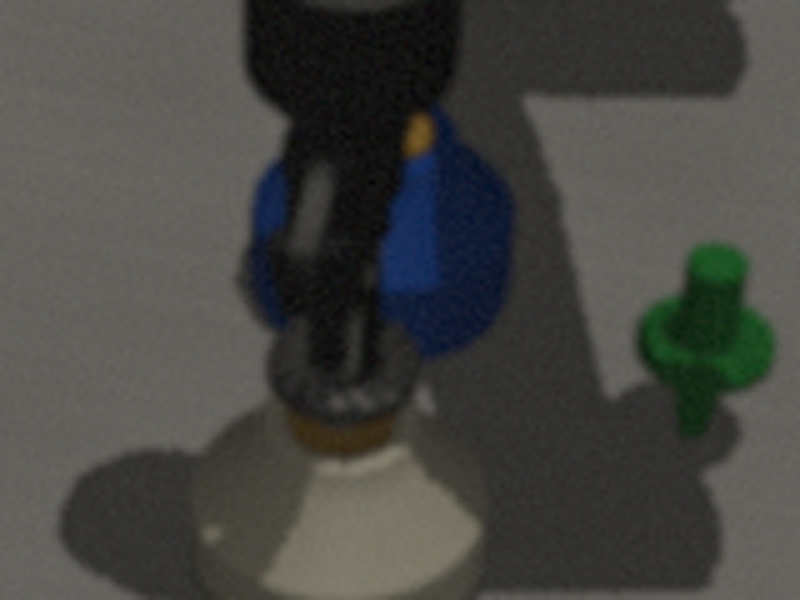

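```bash
for i in 1; do :; done; python3 -m inch '[[0,0,0.15,0,0,0,0],[0,0,0.3,0,0,0,0],[0,0,0.3,0,0,0,0]]'; python3 -m inch '[[0,0,0.1,0,0,0,0],[0,0,0.1,0,0,0,0]]'
```

```text
clock: 6.58
position: [575.1, 0.3, 140.2]
ee_rot: [-0.5, -0.5, 0.5, 0.5]
contact_force: [0.7, -0.1, -2.1]
gripper_width: 24.5
clock: 6.75
position: [575.2, 0.3, 139.3]
ee_rot: [0.5, 0.5, -0.5, -0.5]
contact_force: [1.1, -1.0, -2.0]
gripper_width: 24.5
```

```bash
python3 -m inch '[[0,0,0.1,0,0,0,0],[0,0,0.1,0,0,0,0]]'; python3 -m inch '[[0,0,0,0,0,0,0]]'
```

```text
clock: 6.92
position: [575.3, 0.3, 138.3]
ee_rot: [0.5, 0.5, -0.5, -0.5]
contact_force: [0.3, -0.6, -2.5]
gripper_width: 24.5
clock: 7.0
position: [575.3, 0.4, 138.3]
ee_rot: [0.5, 0.5, -0.5, -0.5]
contact_force: [-0.3, -0.1, -3.0]
gripper_width: 24.6
```

```bash
python3 -m inch '[[0,0,0.05,0,0,0,0],[0,0,0.05,0,0,0,0]]'; python3 -m inch '[[0,0,0.05,0,0,0,0],[0,0,0.05,0,0,0,0]]'
```

```text
clock: 7.17
position: [575.3, 0.3, 137.9]
ee_rot: [0.5, 0.5, -0.5, -0.5]
contact_force: [-0.1, -0.0, -1.7]
gripper_width: 24.5
clock: 7.33
position: [575.4, 0.3, 137.4]
ee_rot: [0.5, 0.5, -0.5, -0.5]
contact_force: [1.0, -0.8, -1.6]
gripper_width: 24.3
```

```bash
python3 -m inch '[[0,0,0.05,0,0,0,0],[0,0,0.05,0,0,0,0]]'; python3 -m inch '[[0,0,0.05,0,0,0,0],[0,0,0.05,0,0,0,0]]'
```

```text
clock: 7.5
position: [575.5, 0.3, 137.0]
ee_rot: [0.5, 0.5, -0.5, -0.5]
contact_force: [1.3, 0.1, -1.2]
gripper_width: 24.4
clock: 7.67
position: [575.5, 0.3, 136.6]
ee_rot: [0.5, 0.5, -0.5, -0.5]
contact_force: [0.4, -0.4, 0.1]
gripper_width: 24.2
```

```bash
python3 -m inch '[[0,0,0,0,0,0,0]]'; python3 -m inch '[[0.4,0,0,0,0,0,0],[0.5,0,0,0,0,0,0],[0.7,0,0,0,0,0,0],[0.7,0,0,0,0,0,0],[0.7,0,0,0,0,0,0]]'; python3 wv.py '[((575.4,1),152,13),((575.4,1),150,13)]' w5
```

```text
clock: 7.75
position: [575.5, 0.3, 136.6]
ee_rot: [0.5, 0.5, -0.5, -0.5]
contact_force: [0.9, -1.3, 0.2]
gripper_width: 24.5
clock: 8.17
position: [575.1, 0.4, 136.3]
ee_rot: [-0.5, -0.5, 0.5, 0.5]
contact_force: [-0.7, 0.1, 0.7]
gripper_width: 60.0
[5.75113558e+02 3.80311400e-01 1.36301639e+02] [[-0.0, -0.0, -1.0], [1.0, -0.0, -0.0], [-0.0, -1.0, 0.0]] [ 0.2401611  -0.31080616  0.504312  ] 8.2167 [ 0.28  0.41 -0.27 -0.   -0.89 -0.28]
```

View pics/w5.png

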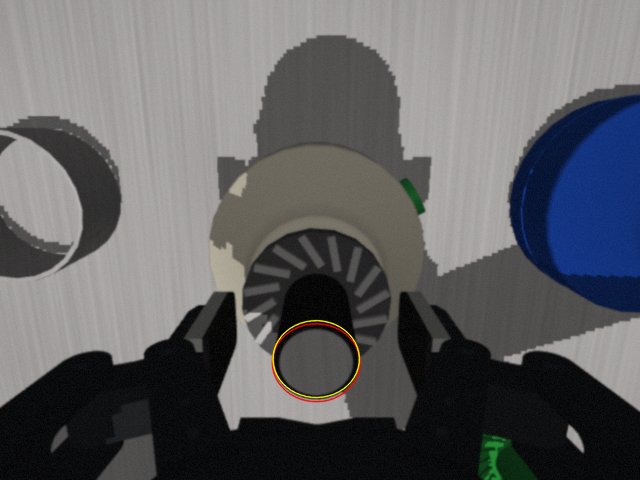

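```bash
python3 -m inch '[[1,0,-1,0,0,0,0],[1,0,-4,0,0,0,0],[1,0,-8,0,0,0,0],[1,0,-11,0,0,0,0],[1,-3.1,-11,1.7,0,0,0],[1,-6.3,-11,3.5,0,0,0],[1,-9.5,-11,5.3,0,0,0],[1,-12.7,-11,7.1,0,0,0],[1,-15.9,-11,8.9,0,0,0],[1,-19,-11,10.6,0,0,0],[1,-20.5,-11,11.5,0,0,0],[1,-20.5,-11,11.5,0,0,0],[1,-20.5,-11,11.5,0,0,0]]'; python3 wv.py '[((440.3,-242),124,12),((440.3,-242),36,22),((440.3,-242),0,22)]' w6
python3 - <<'E'
from h import *
crop(arm.get_image('scene'),260,160,160,120,5,'pics/s4.png')
E
```

```text
clock: 9.3
position: [459.9, -205.3, 247.2]
ee_rot: [0.501, 0.5, -0.499, -0.5]
contact_force: [0.3, 0.4, 0.0]
gripper_width: 85.1
[ 460.43162534 -204.68134426  246.98370152] [[0.0, 0.001, -1.0], [1.0, -0.0, 0.0], [-0.0, -1.0, -0.001]] [-0.26371118  0.11139598  0.05916017] 9.35 [-0.1   0.18 -0.29  0.   -1.1   0.1 ]
```

View pics/w6.png

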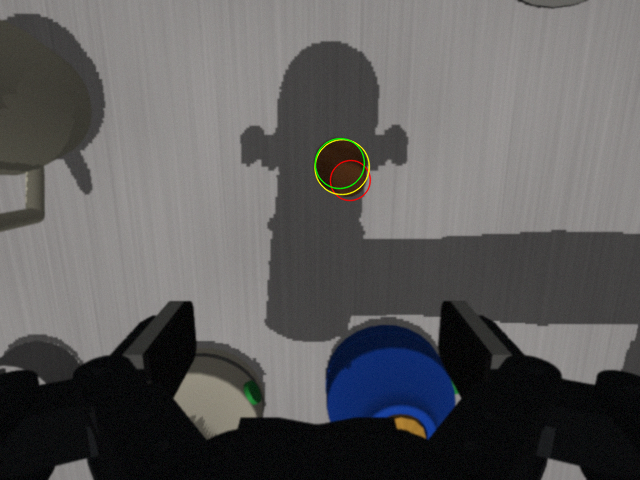

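View pics/s4.png

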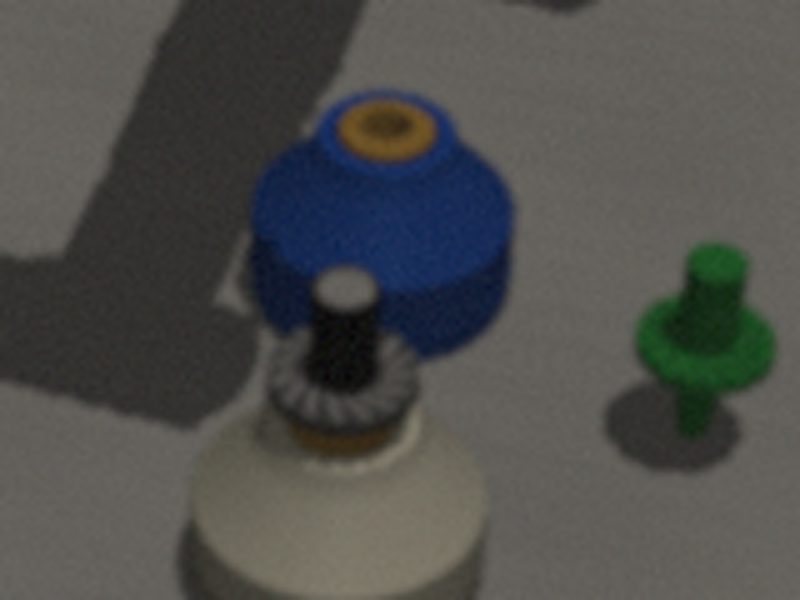

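The burr stands upright in the white mill's sleeve. The pestle is at about (342,168) in the wrist view, which is dark, so I crop and brighten it to refine the position.

```bash
cat > pf.py <<'E'
from h import *
import sys
z=np.load('pics/%s.npz'%sys.argv[1],allow_pickle=True);im=z['im'];P=tuple(np.array(a,float) for a in z['P']);c=eval(sys.argv[2]);x,y=eval(sys.argv[4])
im=np.clip(im.astype(float)*2.2,0,255).astype(np.uint8)
crop(im,x,y,120,100,6,'pics/%s.png'%sys.argv[3],[(proj(P,circ([*c,zz],r)),k) for (zz,r),k in zip([(124,12),(36,22),(0,22)],[(0,0,255),(0,255,255),(0,255,0)])])
E
python3 pf.py w6 '(440.3,-242)' p1 '(285,115)'
```

```text
(no output)
```

View pics/p1.png

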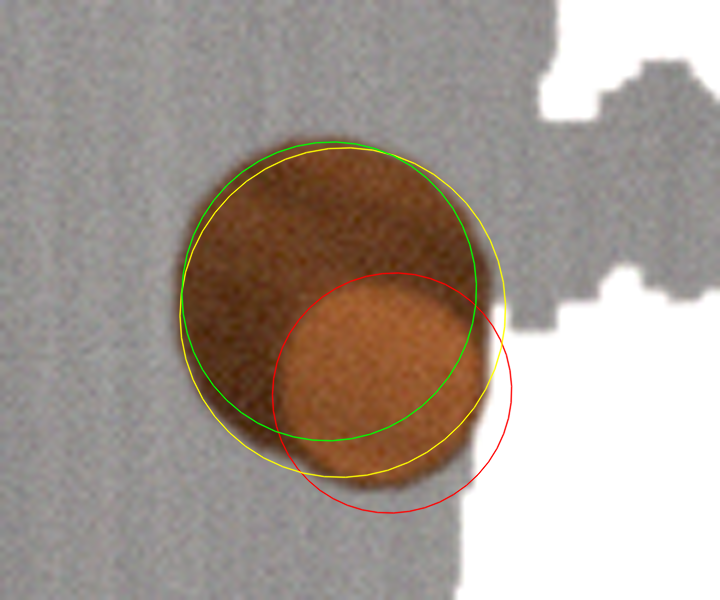

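```bash
python3 -m inch '[[1,-1.9,1,0.95,0,0,0],[1,-3.8,2,1.89,0,0,0],[1,-3.8,5,1.89,0,0,0],[1,-3.8,8,1.89,0,0,0],[1,-3.8,8,1.89,0,0,0],[1,-3.8,8,1.89,0,0,0]]'; python3 wv.py '[]' w7;python3 pf.py w7 '(441.3,-243)' p2 '(255,205)'
```

```text
clock: 9.9
position: [441.4, -241.9, 165.6]
ee_rot: [-0.499, -0.5, 0.501, 0.5]
contact_force: [-0.1, 0.2, -0.4]
gripper_width: 85.1
[ 442.56627359 -242.28674843  167.19110888] [[-0.002, 0.0, -1.0], [1.0, -0.001, -0.002], [-0.001, -1.0, -0.0]] [0.45722363 0.21508544 0.16739848] 9.95 [-0.18  0.26 -0.4   0.   -0.9   0.18]
```

View pics/p2.png

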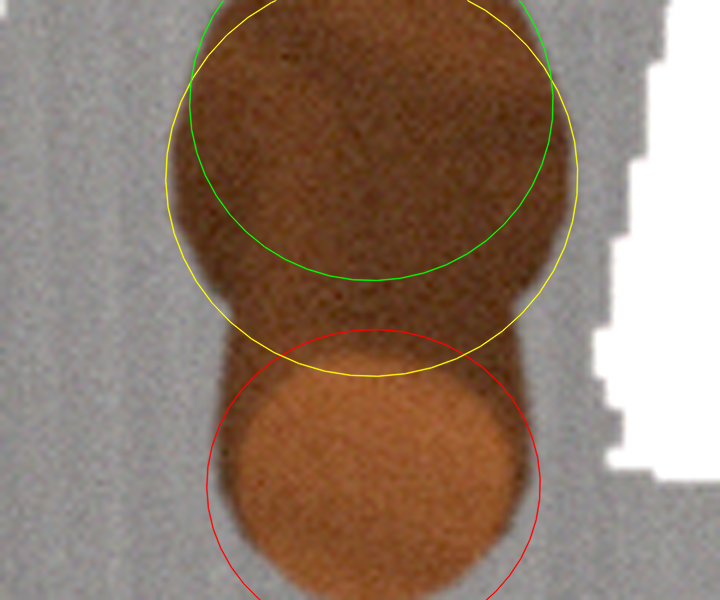

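View pics/w7.png

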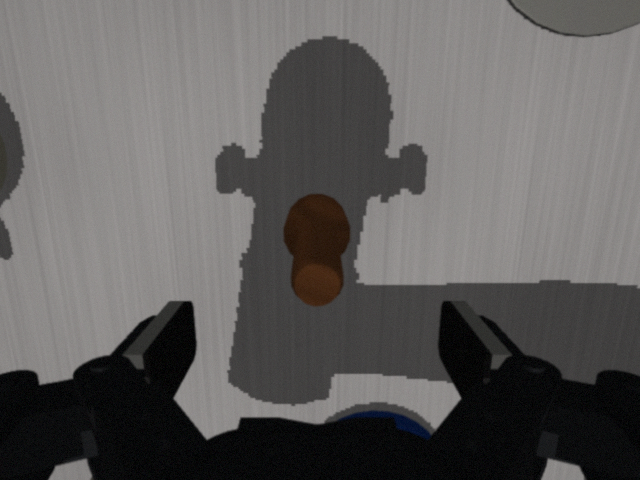

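```bash
python3 -m inch '[[1,-0.15,3,0,0,0,0],[1,-0.15,6,0,0,0,0],[1,-0.15,7.6,0,0,0,0],[1,-0.15,7.9,0,0,0,0],[1,-0.15,7.9,0,0,0,0]]'; python3 -m inch '[[0,0,0,0,0,0,0],[0,0,0,0,0,0,0],[0,0,0,0,0,0,0],[0,0,0,0,0,0,0],[0,0,0,0,0,0,0],[0,0,0,0,0,0,0],[0,0,0,0,0,0,0],[0,0,0,0,0,0,0],[0,0,0,0,0,0,0]]'
```

```text
clock: 10.37
position: [442.6, -244.1, 88.2]
ee_rot: [0.5, 0.5, -0.5, -0.499]
contact_force: [0.5, -0.8, 0.6]
gripper_width: 85.3
clock: 11.12
position: [441.6, -244.3, 88.2]
ee_rot: [0.5, 0.5, -0.5, -0.5]
contact_force: [-2.1, 0.1, 5.8]
gripper_width: 22.6
```

```bash
python3 -m inch '[[0,0,-1,0,0,0,0],[0,0,-4,0,0,0,0],[0,0,-8,0,0,0,0],[0,0,-12,0,0,0,0],[0,0,-15.5,0,0,0,0],[0,0,-18,0,0,0,0],[0,3.4,-18,-1.9,0,0,0],[0,6.8,-18,-3.8,0,0,0],[0,10.2,-18,-5.7,0,0,0],[0,13.6,-18,-7.5,0,0,0],[0,17,-18,-9.3,0,0,0],[0,20.4,-18,-11.2,0,0,0],[0,23,-18,-12.6,0,0,0],[0,24.5,-18,-13.4,0,0,0],[0,24.5,-18,-13.4,0,0,0],[0,24.5,-18,-13.4,0,0,0],[0,24.5,-18,-13.4,0,0,0]]'; python3 - <<'E'
from h import *
for i in range(3):
  im=arm.get_image(['scene','top','wrist'][i]);
  if i==0: crop(im,260,110,160,120,5,'pics/s5.png')
  if i==1: crop(im,240,170,160,120,5,'pics/t5.png')
  if i==2: crop(im,0,0,640,480,1,'pics/w8.png')
  s=arm.read_state();print(s['position'],s['contact_force'])
E
```

```text
clock: 12.53
position: [574.5, 0.1, 266.7]
ee_rot: [-0.5, -0.499, 0.5, 0.501]
contact_force: [-0.8, -0.8, -2.7]
gripper_width: 22.3
[ 5.74497649e+02 -2.07099585e-01  2.66982470e+02] [-1.21227521 -0.05919467 -1.94358243]
[ 5.74599463e+02 -3.13240919e-01  2.67246817e+02] [ 0.36216162  0.04778904 -2.57373892]
[ 5.74686516e+02 -3.30747126e-01  2.67402725e+02] [-0.23559715 -0.59267031 -2.9745426 ]
```

View pics/s5.png

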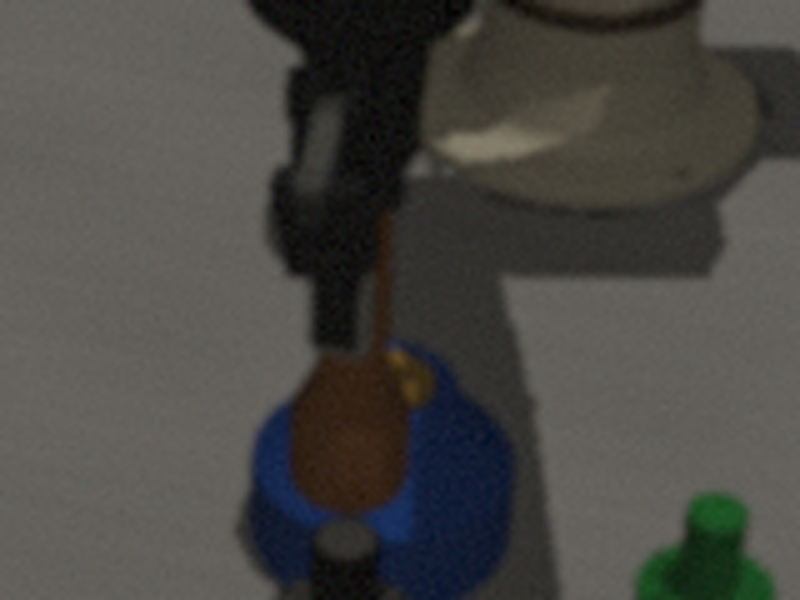

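View pics/w8.png

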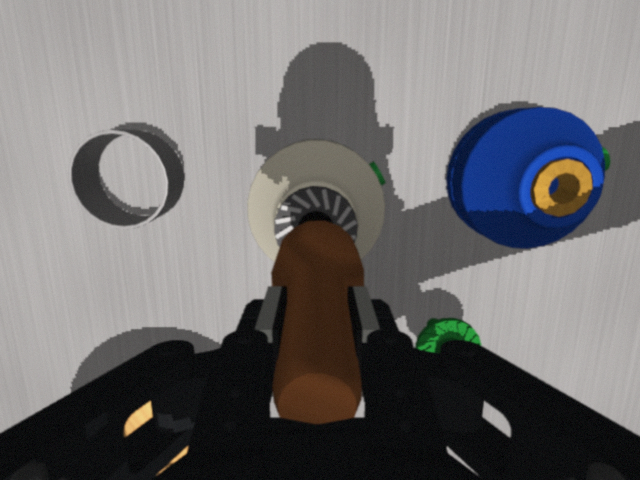

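```bash
python3 -m inch '[[0,0.12,0.7,-0.08,0,0,0],[0,0.12,1.4,-0.08,0,0,0],[0,0.12,2.0,-0.08,0,0,0],[0,0.12,2.3,-0.08,0,0,0],[0,0.12,2.3,-0.08,0,0,0],[0,0.12,2.3,-0.08,0,0,0]]'; python3 - <<'E'
from h import *
for i in range(3):
  im=arm.get_image(['scene','top','wrist'][i]);
  if i==0: crop(im,260,110,160,120,5,'pics/s6.png')
  s=arm.read_state();print(s['position'],s['contact_force'])
E
```

```text
clock: 13.18
position: [576.0, 2.0, 244.0]
ee_rot: [-0.5, -0.5, 0.5, 0.5]
contact_force: [-0.2, 0.1, -1.3]
gripper_width: 22.7
[576.24713118   2.04536426 244.36083656] [-0.2843485  -0.02601797 -2.49658444]
[576.33574093   2.0719345  244.58470816] [ 0.11112037 -0.14734356 -2.56639366]
[576.32677717   2.11990831 244.66796743] [ 0.65927885  0.28658437 -2.05853588]
```

View pics/s6.png

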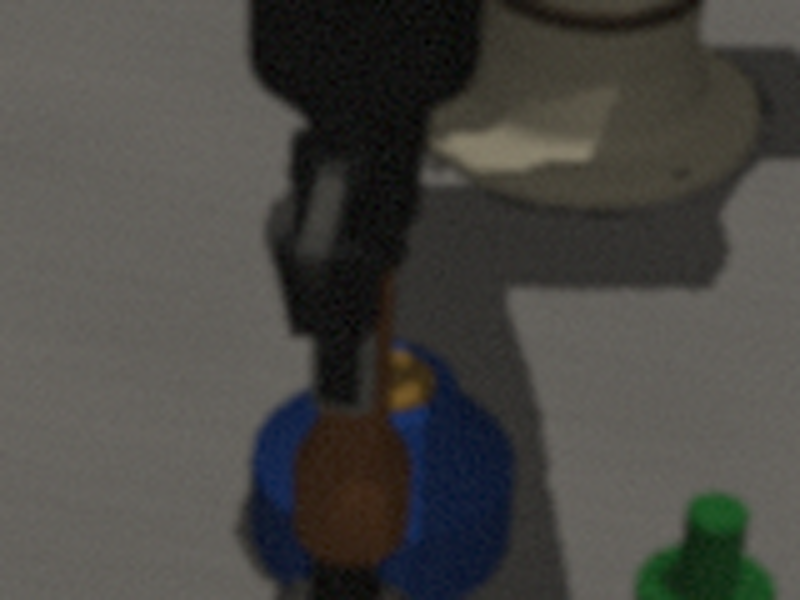

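```bash
python3 -m inch '[[0,-0.05,0.15,0.06,0,0,0],[0,-0.05,0.3,0.06,0,0,0],[0,-0.05,0.3,0.06,0,0,0]]'; python3 -m inch '[[0,0,0.1,0,0,0,0],[0,0,0.1,0,0,0,0]]'
```

```text
clock: 13.58
position: [575.3, 1.5, 241.0]
ee_rot: [-0.5, -0.5, 0.5, 0.5]
contact_force: [-0.3, 0.4, -2.1]
gripper_width: 23.0
clock: 13.75
position: [575.4, 1.6, 240.1]
ee_rot: [-0.5, -0.5, 0.5, 0.5]
contact_force: [0.3, -0.7, -1.9]
gripper_width: 22.8
```

```bash
python3 -m inch '[[0,0,0.1,0,0,0,0],[0,0,0.1,0,0,0,0]]'
```

```text
clock: 13.92
position: [575.7, 1.6, 239.5]
ee_rot: [0.5, 0.5, -0.5, -0.5]
contact_force: [-0.2, -0.5, -1.2]
gripper_width: 22.8
```

```bash
python3 -m inch '[[0,0,0.1,0,0,0,0],[0,0,0.1,0,0,0,0]]'; python3 -m inch '[[0,0,0.05,0,0,0,0],[0,0,0.05,0,0,0,0]]'
```

```text
clock: 14.08
position: [575.9, 1.5, 239.3]
ee_rot: [0.5, 0.5, -0.5, -0.499]
contact_force: [-0.7, -0.4, 1.4]
gripper_width: 22.6
clock: 14.25
position: [575.8, 1.5, 238.7]
ee_rot: [0.5, 0.5, -0.5, -0.5]
contact_force: [-0.7, -1.2, 3.1]
gripper_width: 22.8
```

```bash
python3 -m inch '[[0,0,0.05,0,0,0,0],[0,0,0.1,0,0,0,0]]'; python3 -m inch '[[0,0,0.05,0,0,0,0],[0,0,0.1,0,0,0,0]]'; python3 -m inch '[[0,0,0.05,0,0,0,0],[0,0,0.05,0,0,0,0]]'
```

```text
clock: 14.42
position: [575.8, 1.6, 237.3]
ee_rot: [0.5, 0.5, -0.5, -0.5]
contact_force: [0.0, 0.5, 4.0]
gripper_width: 23.0
clock: 14.58
position: [575.8, 1.6, 236.0]
ee_rot: [0.5, 0.5, -0.5, -0.5]
contact_force: [0.2, -0.4, 3.7]
gripper_width: 22.8
clock: 14.75
position: [575.7, 1.6, 235.2]
ee_rot: [0.5, 0.5, -0.5, -0.5]
contact_force: [0.2, -0.4, 4.1]
gripper_width: 22.4
```

```bash
python3 -m inch '[[0,0,0.05,0,0,0,0],[0,0,0.1,0,0,0,0]]'; python3 -m inch '[[0,0,0.05,0,0,0,0],[0,0,0.05,0,0,0,0]]';python3 -m inch '[[0,0,0.05,0,0,0,0],[0,0,0.05,0,0,0,0]]'
```

```text
clock: 14.92
position: [575.7, 1.6, 234.4]
ee_rot: [0.5, 0.5, -0.5, -0.5]
contact_force: [-0.1, -0.2, 3.6]
gripper_width: 22.5
clock: 15.08
position: [575.7, 1.6, 233.8]
ee_rot: [0.5, 0.5, -0.5, -0.5]
contact_force: [0.3, -0.4, 3.0]
gripper_width: 22.5
clock: 15.25
position: [575.6, 1.6, 233.3]
ee_rot: [0.5, 0.5, -0.5, -0.5]
contact_force: [0.7, -0.2, 3.8]
gripper_width: 22.8
```

```bash
python3 -m inch '[[0,0,0.05,0,0,0,0],[0,0,0.05,0,0,0,0]]'; python3 -m inch '[[0,0,0.05,0,0,0,0],[0,0,0.05,0,0,0,0]]'
```

```text
clock: 15.42
position: [575.6, 1.6, 232.8]
ee_rot: [0.5, 0.5, -0.5, -0.5]
contact_force: [0.6, 0.5, 3.2]
gripper_width: 23.1
clock: 15.58
position: [575.5, 1.6, 232.3]
ee_rot: [0.5, 0.5, -0.5, -0.5]
contact_force: [-0.0, -0.1, 3.4]
gripper_width: 22.7
```

```bash
for i in 1; do python3 -m inch '[[0,0,0.05,0,0,0,0],[0,0,0.05,0,0,0,0]]'; done; python3 -m inch '[[0,0,0.05,0,0,0,0],[0,0,0.05,0,0,0,0]]'; python3 -m inch '[[0,0,0.05,0,0,0,0],[0,0,0.05,0,0,0,0]]'
```

```text
clock: 15.75
position: [575.5, 1.6, 231.8]
ee_rot: [0.5, 0.5, -0.5, -0.5]
contact_force: [0.4, 0.4, 2.9]
gripper_width: 22.8
clock: 15.92
position: [575.5, 1.6, 231.2]
ee_rot: [0.5, 0.5, -0.5, -0.5]
contact_force: [1.6, -0.3, 3.8]
gripper_width: 22.8
clock: 16.08
position: [575.5, 1.6, 230.7]
ee_rot: [0.5, 0.5, -0.5, -0.5]
contact_force: [0.7, 0.7, 3.4]
gripper_width: 23.0
```

```bash
python3 -m inch '[[0,0,0.05,0,0,0,0],[0,0,0.05,0,0,0,0]]'; python3 -m inch '[[0,0,0.05,0,0,0,0],[0,0,0.05,0,0,0,0]]'
```

```text
clock: 16.25
position: [575.6, 1.5, 230.5]
ee_rot: [0.5, 0.5, -0.5, -0.5]
contact_force: [0.4, -0.4, 4.5]
gripper_width: 22.5
clock: 16.42
position: [575.6, 1.5, 230.5]
ee_rot: [0.5, 0.5, -0.5, -0.5]
contact_force: [-0.0, 0.5, 6.9]
gripper_width: 22.5
```

```bash
python3 -m inch '[[0,0,0.05,0,0,0,0],[0,0,0.05,0,0,0,0]]'; python3 -m inch '[[0,0,0.05,0,0,0,0],[0,0,0.05,0,0,0,0]]';python3 -m inch '[[0,0,0.05,0,0,0,0],[0,0,0.05,0,0,0,0]]'
```

```text
clock: 16.58
position: [575.7, 1.5, 230.4]
ee_rot: [0.5, 0.5, -0.5, -0.5]
contact_force: [-0.6, 0.4, 7.6]
gripper_width: 22.4
clock: 16.75
position: [575.8, 1.4, 230.4]
ee_rot: [0.5, 0.5, -0.5, -0.499]
contact_force: [-1.1, 0.5, 8.9]
gripper_width: 22.8
clock: 16.92
position: [575.9, 1.4, 230.4]
ee_rot: [0.5, 0.501, -0.5, -0.499]
contact_force: [-0.9, 0.9, 11.9]
gripper_width: 22.7
```

```bash
python3 -m inch '[[0,0,0.05,0,0,0,0],[0,0,0.05,0,0,0,0]]'; python3 -m inch '[[0,0,0,0,0,0,0],[0,0,0,0,0,0,0]]'; python3 -m inch '[[0,0,-0.3,0,0,0,0],[0,0,-0.8,0,0,0,0],[0,0,-1.3,0,0,0,0],[0,0,-1.3,0,0,0,0],[0,0,-1.3,0,0,0,0]]'; python3 - <<'E'
from h import *
for i in range(4):
  im=arm.get_image('scene')
  s=arm.read_state();print(s['position'],s['contact_force'])
crop(im,260,140,160,120,5,'pics/s7.png')
E
```

```text
clock: 17.08
position: [575.9, 1.4, 230.4]
ee_rot: [0.501, 0.501, -0.5, -0.499]
contact_force: [-2.3, -0.7, 11.7]
gripper_width: 23.0
clock: 17.25
position: [575.9, 1.4, 230.4]
ee_rot: [0.501, 0.501, -0.5, -0.499]
contact_force: [-1.9, 0.4, 13.1]
gripper_width: 22.5
clock: 17.67
position: [575.1, 1.6, 240.2]
ee_rot: [-0.5, -0.5, 0.5, 0.5]
contact_force: [0.5, -0.2, -2.4]
gripper_width: 22.7
[575.05048333   1.54286247 240.0100202 ] [ 1.44402213 -0.13505162 -2.59899306]
[575.06108416   1.53780198 240.00598022] [-0.39783303  0.17432697 -2.44261808]
[575.12530945   1.536879   240.08851423] [ 0.80461341 -0.54032319 -2.93747481]
[575.21486637   1.52789259 240.21812929] [ 0.75811662  0.36023196 -2.63745878]
```

View pics/s7.png

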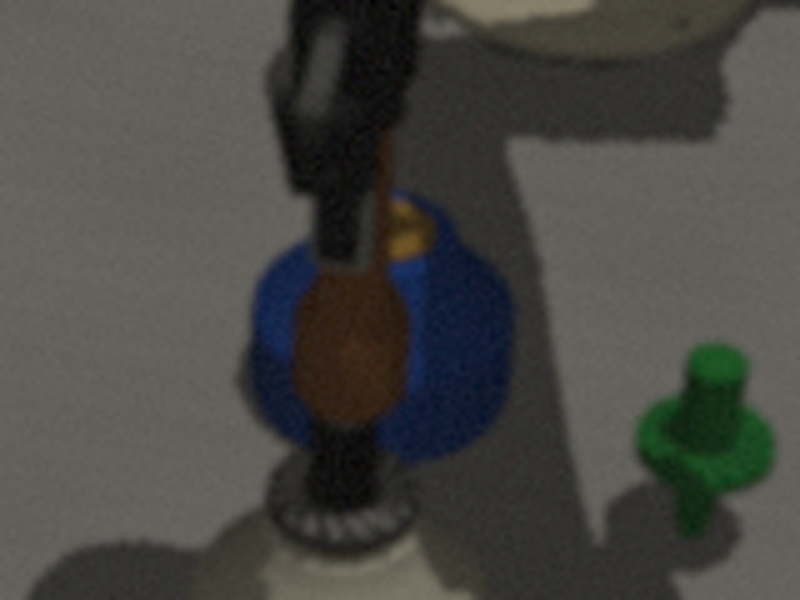

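```bash
python3 -m inch '[[0,0,0.4,0,0,0,0],[0,0,0.75,0,0,0,0],[0,0,0.85,0,0,0,0],[0,0,0.95,0,0,0,0],[0,0,1.05,0,0,0,0],[0,0,1.15,0,0,0,0],[0,0,1.25,0,0,0,0],[0,0,1.3,0,0,0,0]]'; python3 -m inch '[[0,0,0,0,0,0,0]]'
```

```text
clock: 18.53
position: [575.9, 1.3, 230.5]
ee_rot: [0.501, 0.501, -0.5, -0.499]
contact_force: [-4.7, 1.4, 10.7]
gripper_width: 22.8
clock: 18.62
position: [575.8, 1.4, 230.5]
ee_rot: [0.501, 0.501, -0.5, -0.499]
contact_force: [-3.2, 0.1, 8.5]
gripper_width: 22.6
```

```bash
python3 -m inch '[[0,0,0.05,0,0,0,0],[0,0,0.05,0,0,0,0]]'; python3 -m inch '[[0,0,0.03,0,0,0,0],[0,0,0.03,0,0,0,0],[0,0,0.03,0,0,0,0]]'
```

```text
clock: 18.78
position: [575.9, 1.3, 230.4]
ee_rot: [0.501, 0.501, -0.5, -0.499]
contact_force: [-4.0, 1.0, 10.1]
gripper_width: 22.7
clock: 19.03
position: [575.9, 1.3, 230.5]
ee_rot: [0.501, 0.501, -0.5, -0.499]
contact_force: [-3.9, 0.4, 11.3]
gripper_width: 22.7
```

```bash
python3 -m inch '[[0,0,0.04,0,0,0,0],[0,0,0.04,0,0,0,0]]'; python3 -m inch '[[0,0,0,0,0,0,0],[0,0,0,0,0,0,0],[0,0,0,0,0,0,0],[0,0,0,0,0,0,0]]'; python3 -m inch '[[0,0,0,0,0,0,0],[0,0,0,0,0,0,0],[0,0,0,0,0,0,0],[0,0,0,0,0,0,0]]'
```

```text
clock: 19.2
position: [575.9, 1.3, 230.4]
ee_rot: [0.501, 0.501, -0.5, -0.499]
contact_force: [-4.4, 1.6, 11.4]
gripper_width: 22.6
clock: 19.53
position: [575.9, 1.3, 230.4]
ee_rot: [0.501, 0.501, -0.5, -0.499]
contact_force: [-4.5, 0.8, 11.5]
gripper_width: 22.8
clock: 19.87
position: [576.0, 1.3, 230.4]
ee_rot: [0.501, 0.501, -0.5, -0.499]
contact_force: [-5.4, 0.7, 12.7]
gripper_width: 22.5
```

```bash
python3 -m inch '[[0,0,-0.3,0,0,0,0],[0,0,-1,0,0,0,0],[0,0,-3,0,0,0,0],[0,0,-5,0,0,0,0],[0,-3.2,-5,1.8,0,0,0],[0,-6.4,-5,3.6,0,0,0],[0,-9.6,-5,5.4,0,0,0],[0,-12.8,-5,7.2,0,0,0],[0,-16,-5,9,0,0,0],[0,-19.2,-5,10.8,0,0,0],[0,-22.4,-5,12.5,0,0,0],[0,-24.4,-5,13.4,0,0,0],[0,-24.4,-2,13.4,0,0,0],[0,-24.4,2,13.4,0,0,0],[0,-24.4,6,13.4,0,0,0],[0,-24.4,9.5,13.4,0,0,0],[0,-24.4,12,13.4,0,0,0],[0,-24.4,12.5,13.4,0,0,0],[0,-24.4,12.5,13.4,0,0,0],[0,-24.4,12.5,13.4,0,0,0]]'; python3 - <<'E'
from h import *
for i in range(3):
  im=arm.get_image('scene')
  s=arm.read_state();print(s['position'],s['contact_force'])
crop(im,190,140,200,150,4,'pics/s8.png')
E
```

```text
clock: 21.53
position: [442.8, -242.8, 102.7]
ee_rot: [0.501, 0.5, -0.5, -0.499]
contact_force: [0.4, -0.1, -1.3]
gripper_width: 22.5
[ 443.22537061 -242.90659428  103.45692496] [ 0.172836    0.51581619 -2.25559028]
[ 443.25286838 -242.86779024  103.70655752] [-0.16694119 -0.8564384  -2.31385717]
[ 443.03565407 -242.78495595  103.67435208] [-0.16039978 -0.70223736 -2.1764195 ]
```

View pics/s8.png

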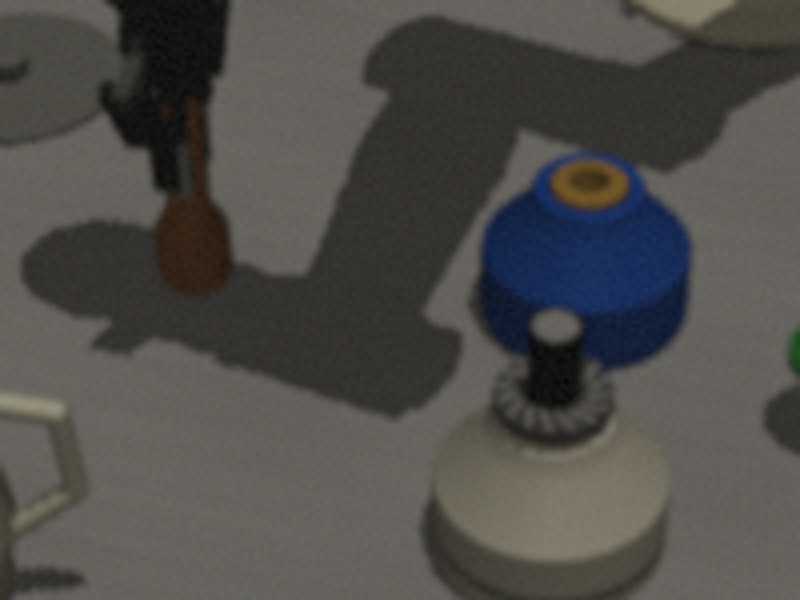

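```bash
python3 -m inch '[[0,0,0.6,0,0,0,0],[0,0,1.2,0,0,0,0],[0,0,1.3,0,0,0,0],[0,0,1.3,0,0,0,0],[0,0,1.3,0,0,0,0]]'; python3 -m inch '[[0,0,0.1,0,0,0,0],[0,0,0.1,0,0,0,0]]';python3 -m inch '[[0,0,0.06,0,0,0,0],[0,0,0.06,0,0,0,0]]'
```

```text
clock: 22.1
position: [441.5, -242.4, 88.5]
ee_rot: [-0.5, -0.5, 0.5, 0.5]
contact_force: [-0.3, -0.1, -2.2]
gripper_width: 22.5
clock: 22.27
position: [441.7, -242.6, 88.2]
ee_rot: [-0.5, -0.5, 0.5, 0.5]
contact_force: [-2.1, 1.0, 3.4]
gripper_width: 22.5
clock: 22.43
position: [441.7, -242.6, 88.2]
ee_rot: [-0.5, -0.5, 0.5, 0.5]
contact_force: [-2.3, 1.3, 7.0]
gripper_width: 22.6
```

```bash
python3 -m inch '[[0,0,-0.1,0,0,0,0],[0,0,-0.1,0,0,0,0]]'; python3 -m inch '[[0.4,0,0,0,0,0,0],[0.6,0,0,0,0,0,0],[0.8,0,0,0,0,0,0],[1,0,0,0,0,0,0],[1,0,0,0,0,0,0],[1,0,0,0,0,0,0]]'; python3 -m inch '[[1,0,-1,0,0,0,0],[1,0,-4,0,0,0,0],[1,0,-8,0,0,0,0],[1,0,-12,0,0,0,0],[1,0,-16,0,0,0,0],[1,0,-18,0,0,0,0],[1,0,-18,0,0,0,0],[1,0,-18,0,0,0,0]]'; python3 - <<'E'
from h import *
S=arm.get_image('scene');T=arm.get_image('top');W=arm.get_image('wrist')
crop(S,0,0,640,480,1,'pics/sf.png');crop(T,0,0,640,480,1,'pics/tf.png');crop(W,0,0,640,480,1,'pics/wf.png')
P=cam('scene');print(proj(P,[[575,1,152],[575,1,143]]))
hs=S[155:290,300:370]
s=arm.read_state();print(s['position'],s['contact_force'],s['clock'])
E
```

```text
clock: 22.6
position: [441.7, -242.5, 88.2]
ee_rot: [0.5, 0.5, -0.5, -0.5]
contact_force: [-1.4, 0.9, 1.5]
gripper_width: 22.9
clock: 23.1
position: [441.5, -242.5, 88.0]
ee_rot: [-0.5, -0.5, 0.5, 0.5]
contact_force: [-0.4, 0.0, 0.5]
gripper_width: 85.7
clock: 23.77
position: [441.8, -242.4, 269.2]
ee_rot: [0.501, 0.501, -0.499, -0.499]
contact_force: [0.3, 0.6, -0.8]
gripper_width: 85.6
[[328.98832355 217.75149021]
 [328.8540911  221.40609211]]
[ 440.64374216 -242.16579231  266.37385582] [-0.14760055  0.42956905 -0.77314385] 23.9167
```

View pics/sf.png

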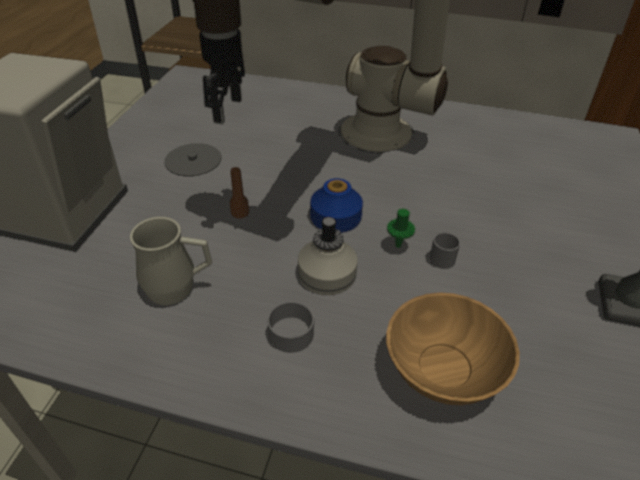

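View pics/tf.png

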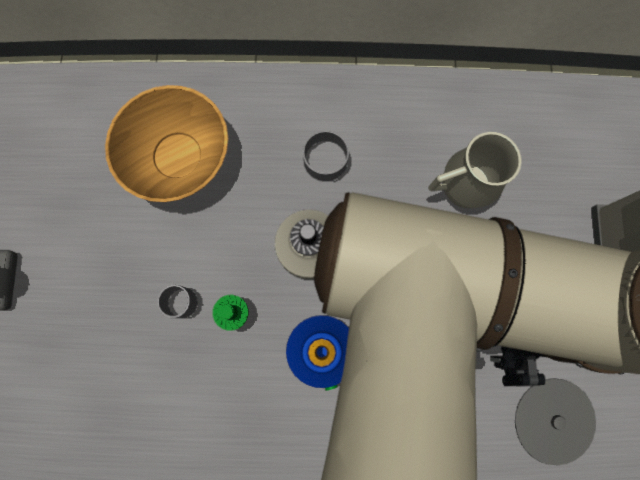

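View pics/wf.png

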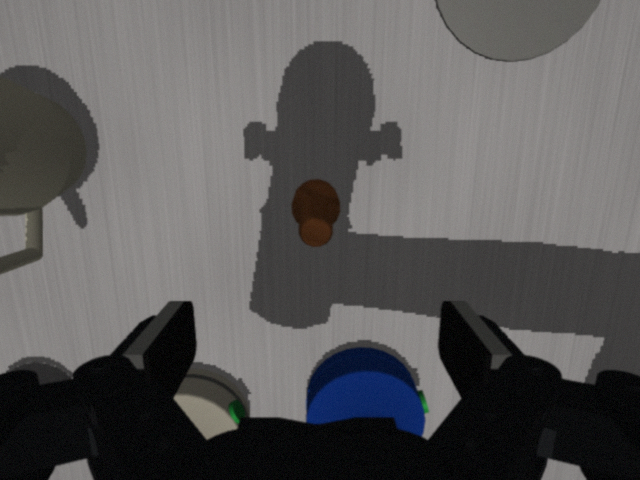

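The pestle stands upright at about (238,190) in the scene view, and the burr sits upright and sunk in the white mill at (329,235). The ring and the bystanders haven't moved. Handing the job in.

```bash
python3 -c "
from bench import arm
print(arm.job_done())"
```

```text
the job is handed in; nothing more can be done
None
```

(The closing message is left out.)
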